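# Clamp a freshly glued jar lid in the gluing jig

## Robot

A 6-joint arm with a two-finger parallel gripper is mounted at the origin on the work surface. World frame = base frame: x ahead of the robot, y to its left, z up, the work surface at z = 0. Lengths are in m, angles in rad, forces in N, time in s.
With the tool pointing down it reaches from about 0.25 to 0.725 m from the base axis. Payload 4 kg.
Tool frame: the origin (TCP) lies on the centre line of the jaws, within the pads' length; the fingertips stand tip_reach ahead of it and the grasp point (between the pads) lies 5 mm behind it (tip_reach is the distance from the TCP to the fingertips, in m); z points along the fingers, y is the direction in which the jaws open and shut (so a half turn about z gives the same grasp; the last joint's range is limited). The gripper opens to 85 mm and grips with 20 to 120 N. Pads are 22 mm wide; open, the fingers measure 114 mm over their backs; the gripper's body (76 mm by 85 mm) begins 54 mm behind the grasp point. The pads swing forward as they close: fully open they stand 13 mm farther back than shut.
Start: joints at [-1.179, 0.241, 0.005, 1.335, 0, 1.571], TCP at [0.191, -0.462, 0.245] pointing down, gripper open.
Joint ranges: [-2.72, 2.72], [-1.05, 1.87], [-1.09, 1.28], [-1.99, 2.15], [-1.42, 1.44], [-3.14, 3.14]. Speed limits (rad/s): [2.79, 2.79, 3.14, 3.14, 3.14, 3.14].

## Interface

Orientations are given as a unit quaternion [x, y, z, w].
In Python, from workcell import * gives the robot as it stands.
- The arm moves only by the tool arm_command, never from a script. Its arguments are lists of equal length, an entry for each row: "translation": the shift along the tool's x, y, z in cm, a list of three; "turn": the turn about the tool's z in rad; "hand": the closure, from 0 (fully open) to 1 (shut). In form: {"translation": [[x, y, z], ...], "turn": [turn, ...], "hand": [hand, ...]}. A call has 1 to 5 rows; each row is the pose to reach, as a shift and turn from the pose commanded when the call began, along the tool's axes at that moment; what a row does not reach only later rows make up. A row lasts 1/12 s, in which the tool goes at most 41.7 mm and 7.16 degrees, less where a joint would pass 70% of its speed; a pose out of reach is approached as far as the arm can. A call with a gripper value outside its range is refused whole. The fingers move at their own pace and stop on an object; the grip force is fixed at half the most. Time passes only in rows, so rows that repeat a pose let the fingers close. It gives the time, the measured TCP pose, the force and the opening at its end, in the units of the state.
- get_obs(): the state, without advancing time (a new reading comes with each control period).
- camera(name): name is "scene" or "top" or "wrist"; returns (picture, depth): 400x640x3 uint8, red, green, blue; 400x640 float32, m along the optical axis (not along the pixel's ray), 0 where there is no reading.
- camera_info(name): a dict with "mtx" (3x3 intrinsics, pixels), "world_to_cam" (4x4, takes a point from world to camera coordinates). Camera axes: x right, y down, z forward; pixel columns grow to the right and rows downward; lengths in m; the calibration is good to about 2 mm. The wrist camera is an equidistant fisheye: a pixel r from the principal point sees the ray r / f radians off the axis. A picture is of the moment at which its call begins: read the wrist's pose just before it. camera_info takes no time and is no camera call; for the wrist camera it gives the pose at the moment of the call.
- job_done(): hands the job in, once; it reports no verdict.
Trained networks look in the newest picture that a camera, given by its name, has taken for a name from the list of things; names that differ only in an ending like _2 or _b are one class to them, and where a whole thing is asked for, a point or a joint stands for the part that bears it (a point fixed in the world has none). Each returns a list of dicts, best first, with "conf" (0 to 1); they miss things now and then, are a little off and sometimes report something else, mostly with a low value. They report only what shows in the picture. A call takes as long as a camera call. They do not tell look-alikes from the thing itself.
- search_frame(camera, name): "location" ([row, column] in pixels, amid what is visible of it).
- spot_point(camera, name): "location" ([row, column] in pixels: a listed point, or the origin of a listed thing).
The state is a dict: "clock": time; "joint_pos": joint angles; "joint_vel": joint speeds; "tau": joint torques, N m; "eef_pos": TCP position; "tool_rot": TCP orientation; "ft_force": force on the tool from outside, world axes, zero at the start; "ft_torque": the same for the moment, N m; "grip_width": finger opening in m.
Only numpy, scipy, OpenCV 4.12 (cv2) and the standard library are available. Lean on these libraries where they do the work, as an engineer would, in place of code of your own. Each camera call takes 0.05 s, during which the arm holds its last target. There are 200 camera calls.

## Task

The round lid on the gluing jig has a freshly glued knob that still stands a little proud: bring the lid fully home against both rails of the jig's V and shut the toggle clamp on it, so that the pad presses the knob fully down and the clamp stays locked by itself. Nobody knows whether the clamp was left shut, half open or open, so find out and open it first if it is not. Never touch the knob with the robot, and leave the other things on the jig and the table where they are.

Things in the scene. Friction and masses are not known exactly. Their poses are not given: they have to be found in the camera images.
- jig: plywood jig board, 460 x 250 x 18 mm, fixed to the table. Origin on the table straight below the nest's centre; +x points from the loading end over the nest to the toggle clamp, +z up; the board spans x = -245 to 215, y = -125 to 125 mm. Two dark rails, 16 mm high, 62 mm long, at 45 degrees either side of x, form a V that opens to -x; a lid pushed to +x against both is centred
- nest (a point): centre of the V-nest on the board's top face (18 mm above the table): where the centre of the lid's underside lies when the lid touches both rails. No obstacle stands between lid and nest when the clamp is open
- clamp: steel vertical-handle toggle clamp on an 18 mm riser beyond the nest, moving in its plane y = 0. Origin on the board's top face below the bar's pivot (76 mm above the board), 80 mm beyond the nest; axes parallel to the jig's. It may start anywhere from shut to open, which is NOT reported; stiff pivots hold it there. Shut and empty its pad hangs 39 mm above the board, too low for the knob
- handle_pivot (a point): fixed axis of the clamp's handle (along jig y), 48 mm above the table. The red grip is a round bar of 24 mm diameter with domed ends, on a straight line through this axis, from 68 to 150 mm from it. It swings from 5 degrees towards the nest (shut) to 71 degrees away from the nest (open), both from upright, with firm stops; some 2 N on the grip move it, up to 6 N unlock a loaded clamp
- grip_shut (a point): fixed mark on the clamp: where the tip of the grip's domed far end lies when shut, 198 mm above the table. Shutting on a lid takes a push towards the nest of about 4 to 8 N near the end of the grip; just before its stop it goes over centre and then stays locked, pressing on the knob with about 12 N
- grip_open (a point): fixed mark on the clamp: where the tip of the grip's domed far end lies when fully open, 97 mm above the table. The bar then stands 16 degrees short of upright, its end some 180 mm above the table, its pad over a point 22 mm beyond the nest's centre and 160 mm above the table, clear of the lid's way
- bar_end_shut (a point): fixed mark on the clamp: where the top of the spindle stud (8 mm diameter, on the bar's end over the nest's centre) lies when the clamp is shut, 117 mm above the table. Shut, the bar (12 mm wide, top face 103 mm above the table) runs level from there to its pivot; the more the clamp is open, the higher the bar's end
- lid: round turned wooden jar lid, whitewashed, 96 mm diameter, too wide for most grippers; rim 14 mm high, then two low steps, 20 mm thick in all, about 0.15 kg. Origin: centre of its underside, +z up. It lies flat on the board at its loading end and slides easily; two spread fingers can push it by its rim
- knob: turned wooden knob, 33 mm diameter, 26 mm tall, in a hole in the middle of the lid. Origin: centre of its underside. At the start it stands 4 mm proud (origin 24 mm above the lid's underside, its top 50 mm); pressed fully down its origin lies 20 mm above the lid's underside or slightly below. About 12 N press it down; it does not spring back
- jar_a: white painted jar, 90 mm diameter, 148 mm tall, to the right of the jig; origin centre of its underside. Bystander
- jar_b: white painted jar, same size, to the left of the jig; bystander
- spare_lid: second round lid without a knob, 96 mm diameter, 20 mm thick, on the table beyond the jig; bystander
- sponge_a: red and green sponge block, 55 x 32 x 30 mm, on the jig's board beside the clamp (about jig x = 150, y = -95 mm); bystander
- sponge_b: red and green sponge block, 55 x 32 x 30 mm, on the table to the right of the jig; bystander
- spare_knob: loose wooden knob, 33 mm diameter, 30 mm tall, on the jig's board beside the clamp (about jig x = 170, y = +95 mm); bystander
- brush_a: paint brush, 190 mm long, blue handle, on the table beyond the jig; bystander
- cup: small dark blue cup, 84 mm diameter, 55 mm tall, to the left of the jig; bystander
Things that resemble listed ones, but are neither listed nor needed, are in the scene too. Of the things that look like the lid, the smallest one is meant.

How it is judged:
On the way:
1. the lid lies fully home in the V, within 4 mm of the nest's centre (horizontal distance between lid and nest below 0.004 m), for 0.2 s.
At the end, for the whole second after the job is handed in: The lid lies flat on the board, centred on the nest within 4 mm; its knob is pressed down to within 1.5 mm of fully home; the clamp by itself presses on the knob with more than 8 N; everything is at rest (horizontal distance between lid and nest below 0.004 m and z of lid in the frame of jig below 0.021 m and angle between lid's own z axis and vertical below 0.04 rad and z of knob in the frame of lid below 0.0215 m and contact force between clamp and knob above 8 N and linear speed of lid below 0.01 m/s); the robot touches nothing.
It fails at once if the robot touches the freshly glued knob (contact force between any of the fingers, the arm and knob above 0.3 N).
It fails at once if a bystander is moved by more than 30 mm (distance of any of jar_a, jar_b, spare_lid, sponge_a, sponge_b, spare_knob, brush_a, cup from where it was at the start of the episode above 0.03 m).
It also fails if it takes over 72 s, if anything falls off the work surface, if the arm or the gripper's body presses on something with over 40 N, if the wrist force passes 120 N, or if a joint passes its speed limit or range.

## Working session

There is one attempt and no reset: what is moved stays moved. The work goes in short steps, Python scripts to look and compute and a tool call to move; the robot and the scene stay as the last step left them, time stands still between calls to the robot, and variables do not carry over. Pictures are saved under pics/ and viewed, about 8 in all and at most 12, crops included, and the job is handed in when it is done.

Besides the shell and the picture viewer there is one more tool, called in YAML: its name, and indented under it one key for each argument. arm_command: Moves the arm, as the interface text tells. Its arguments: {"type":"object","properties":{"translation":{"type":"array","items":{"type":"array","items":{"type":"number"}}},"turn":{"type":"array","items":{"type":"number"}},"hand":{"type":"array","items":{"type":"number"}}},"required":["translation","turn","hand"]}

```bash
mkdir -p pics; ls
cat > h.py <<'E'
from workcell import *
import numpy as np, cv2
from scipy.spatial.transform import Rotation as R
def px2w(cam,r,c,z=None,depth=None):
    i=camera_info(cam);K=np.array(i["mtx"]);T=np.linalg.inv(np.array(i["world_to_cam"]))
    d=np.array([(c-K[0,2])/K[0,0],(r-K[1,2])/K[1,1],1])
    o=T[:3,3];D=T[:3,:3]@d
    return o+D*(depth if depth is not None else (z-o[2])/D[2])
E
python3 - <<'E'
from h import *
o=get_obs();print({k:np.round(v,3) for k,v in o.items()} if isinstance(o,dict) else o)
try: print(tip_reach)
except Exception as e: print(e)
zs=dict(nest=.018,lid=.018,knob=.042,handle_pivot=.048,grip_shut=.198,grip_open=.097,bar_end_shut=.117,jig=0,clamp=.018)
for cam in("top","scene"):
    im,dp=camera(cam);cv2.imwrite(f"pics/{cam}0.png",im[...,::-1]);np.save(cam+"0.npy",dp)
    for n in zs:
        for d in spot_point(cam,n)[:3]:
            r,c=d["location"];print(cam,n,round(d["conf"],2),np.round([r,c]),np.round(px2w(cam,r,c,z=zs[n]),4))
E
```

```text
pics
{'clock': np.float64(0.0), 'joint_pos': array([-1.179,  0.241,  0.004,  1.335, -0.   ,  1.571]), 'joint_vel': array([ 0.   , -0.001, -0.   ,  0.001,  0.001, -0.002]), 'tau': array([ 2.0000e-03, -3.7232e+01,  2.5241e+01,  1.7000e-02,  0.0000e+00,
        0.0000e+00]), 'eef_pos': array([ 0.191, -0.462,  0.244]), 'tool_rot': array([ 0.981,  0.195, -0.   , -0.001]), 'ft_force': array([ 0.866,  0.921, -0.571]), 'ft_torque': array([ 0.019, -0.029, -0.005]), 'grip_width': np.float64(0.085)}
0.014
top nest 0.96 [213. 313.] [0.503 0.025 0.018]
top nest 0.74 [210. 311.] [0.5106 0.0302 0.018 ]
top lid 0.88 [132. 336.] [ 0.7557 -0.069   0.018 ]
top lid 0.66 [270. 446.] [ 0.2985 -0.3521  0.018 ]
top lid 0.62 [195. 353.] [ 0.5459 -0.103   0.018 ]
top knob 0.76 [268. 446.] [ 0.3029 -0.347   0.042 ]
top knob 0.6 [219. 315.] [0.4784 0.021  0.042 ]
top knob 0.51 [195. 357.] [ 0.5419 -0.1116  0.042 ]
top handle_pivot 0.77 [221. 285.] [0.4807 0.1076 0.048 ]
top grip_shut 0.87 [209. 287.] [0.4885 0.088  0.198 ]
top grip_shut 0.57 [143. 407.] [ 0.6381 -0.2431  0.198 ]
top bar_end_shut 0.73 [207. 314.
[... 348 characters left out ...]
07. 304.] [ 0.5451 -0.0873  0.042 ]
scene knob 0.52 [203. 302.] [ 0.5386 -0.1074  0.042 ]
scene knob 0.46 [144. 323.] [ 0.3057 -0.3457  0.042 ]
scene handle_pivot 0.67 [235. 347.] [0.4797 0.0989 0.048 ]
scene grip_shut 0.85 [205. 347.] [0.4849 0.0884 0.198 ]
scene grip_open 0.92 [257. 377.] [0.4665 0.2459 0.097 ]
scene bar_end_shut 0.71 [210. 332.] [0.4972 0.0277 0.117 ]
scene bar_end_shut 0.55 [204. 301.] [ 0.5764 -0.0503  0.117 ]
scene jig 0.71 [226. 333.] [0.4782 0.0109 0.    ]
scene jig 0.32 [193. 236.] [ 0.7196 -0.3109  0.    ]
scene clamp 0.62 [168. 237.] [ 0.6683 -0.4156  0.018 ]
scene clamp 0.58 [241. 342.] [0.4947 0.0966 0.018 ]
scene clamp 0.41 [207. 302.] [ 0.5408 -0.1098  0.018 ]
```

Run:
```python
import cv2
a=cv2.imread("pics/top0.png");b=cv2.imread("pics/scene0.png")
cv2.imwrite("pics/t1.png",cv2.resize(a[110:310,220:486],None,fx=3,fy=3,interpolation=2))
cv2.imwrite("pics/s1.png",cv2.resize(b[120:320,210:476],None,fx=3,fy=3,interpolation=2))
```

```text
(no output)
```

View pics/t1.png

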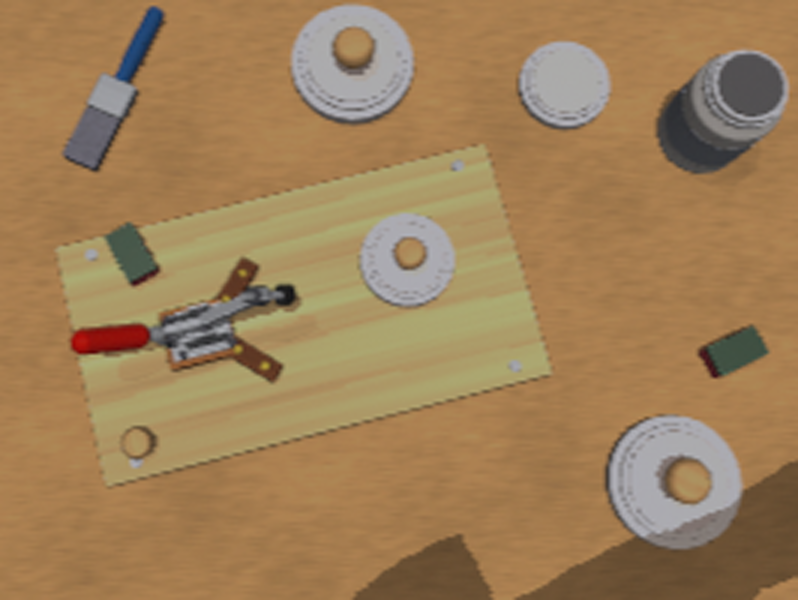

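View pics/s1.png

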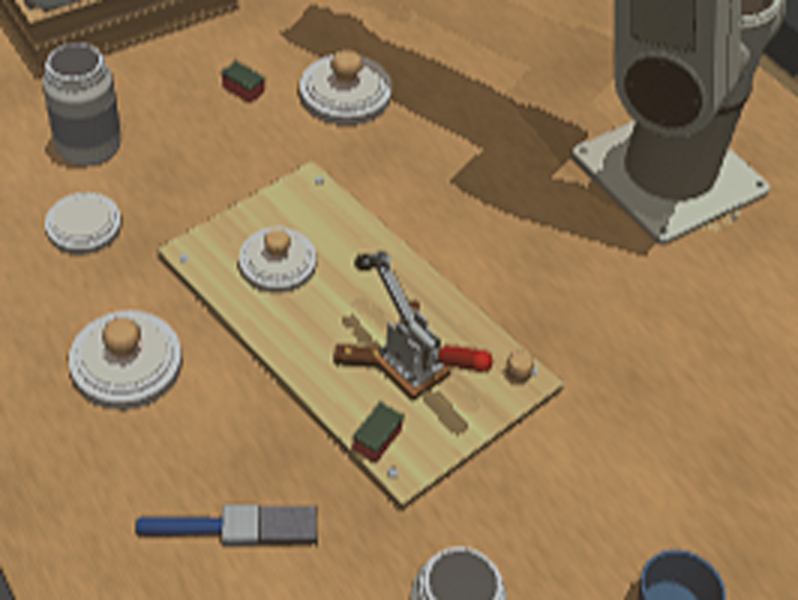

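The top crop shows the board with the clamp's red grip at (72–150, 340) leaning well away from the nest, and the bar raised at (285, 295). There are four lid-like things: (407,258) on the board, larger knobbed lids at (352,62) and (675,482), and a knobless one at (565,85). The one on the board at the loading end is the smallest with a knob, so it is the lid meant. Next I measure the jig, clamp angle and lid.

```bash
cat >> h.py <<'E'
def cloud(cam,dp):
    i=camera_info(cam);K=np.array(i["mtx"]);T=np.linalg.inv(np.array(i["world_to_cam"]))
    r,c=np.indices(dp.shape);P=np.stack([(c-K[0,2])/K[0,0]*dp,(r-K[1,2])/K[1,1]*dp,dp],-1)
    return P@T[:3,:3].T+T[:3,3]
E
python3 - <<'E'
from h import *
im=cv2.imread("pics/top0.png");dp=np.load("top0.npy");P=cloud("top",dp)
hsv=cv2.cvtColor(im,cv2.COLOR_BGR2HSV)
corn=np.array([[485,145],[58,247],[107,487],[551,375]])/3+[220,110]
C=np.array([px2w("top",r,c,z=.018)[:2] for c,r in corn]);print("corners",C.round(3))
# refine w. hue
x0=C[:,0].min()-.03;x1=C[:,0].max()+.03
print(hsv[200,330],hsv[250,330],hsv[170,300])
m=((hsv[...,0]>=19)&(hsv[...,0]<=35)&(hsv[...,1]>60)).astype(np.uint8)
n,l,s,_=cv2.connectedComponentsWithStats(m);k=1+s[1:,4].argmax();print(s[k])
rr,cc=np.where(l==k)
W=np.array([px2w("top",r,c,z=.018)[:2] for r,c in zip(rr,cc)]).astype(np.float32)
rect=cv2.minAreaRect(W);print("rect",rect);box=cv2.boxPoints(rect);print(box.round(4))
# axes: long edge towards +y
e=[box[1]-box[0],box[2]-box[1]];L=max(e,key=np.linalg.norm);u=L/np.linalg.norm(L);u=u if u[1]>0 else -u
v=np.array([-u[1],u[0]]);nest=np.array(rect[0])+u*.015
print("u",u,"yaw",np.degrees(np.arctan2(u[1],u[0])),"nest",nest)
np.savez("jig.npz",u=u,v=v,nest=nest)
def tj(p):d=np.asarray(p)[...,:2]-nest;return np.stack([d@u,d@v,np.asarray(p)[...,2]],-1)
for cam in("top","scene"):
    im=cv2.imread(f"pics/{cam}0.png");dp=np.load(cam+"0.npy");J=tj(cloud(cam,dp));hsv=cv2.cvtColor(im,cv2.COLOR_BGR2HSV)
    base=(dp>0)&(abs(J[...,1])<.03)&(J[...,0]>-.05)&(J[...,0]<.26)&(J[...,2]>.03)
    red=base&((hsv[...,0]<5)|(hsv[...,0]>174))&(hsv[...,1]>170)
    q=J[red];o=q[:,0].argsort();print(cam,"red",len(q),q[o[::max(1,len(q)//8)]].round(3).tolist())
    q=J[base&~red&(J[...,2]>.1)];o=q[:,0].argsort();print("bar",len(q),q[o[::max(1,len(q)//8)]].round(3).tolist())
    w=(dp>0)&(abs(J[...,1])<.1)&(J[...,0]<-.06)&(J[...,0]>-.25)&(J[...,2]>.026)
    q=J[w];print("lid",len(q),q.min(0),q.max(0),(q.min(0)+q.max(0))/2)
    k=q[q[:,2]>.05];print("knob",len(k),k.mean(0),k.max(0))
E
```

```text
corners [[ 0.657 -0.204]
 [ 0.586  0.246]
 [ 0.34   0.208]
 [ 0.411 -0.242]]
[ 24  96 172] [ 21 105 172] [ 16 134 165]
[ 239  158  165  114 8934]Traceback (most recent call last):
  File "<stdin>", line 12, in <module>
  File "h.py", line 5, in px2w
    i=camera_info(cam);K=np.array(i["mtx"]);T=np.linalg.inv(np.array(i["world_to_cam"]))
ValueError: time passes only in moves, steps and waits
```

```bash
sed -i 's/^from scipy.*/&\nfrom functools import lru_cache\n@lru_cache\ndef _ci(cam): return camera_info(cam)/; s/i=camera_info(cam);/i=_ci(cam);/' h.py
cat > m.py <<'E'
from h import *
im=cv2.imread("pics/top0.png");dp=np.load("top0.npy")
hsv=cv2.cvtColor(im,cv2.COLOR_BGR2HSV)
m=((hsv[...,0]>=19)&(hsv[...,0]<=35)&(hsv[...,1]>60)).astype(np.uint8)
n,l,s,_=cv2.connectedComponentsWithStats(m);k=1+s[1:,4].argmax()
rr,cc=np.where(l==k)
W=np.array([px2w("top",r,c,z=.018)[:2] for r,c in zip(rr,cc)]).astype(np.float32)
rect=cv2.minAreaRect(W);print("rect",rect);box=cv2.boxPoints(rect);print(box.round(4))
e=[box[1]-box[0],box[2]-box[1]];L=max(e,key=np.linalg.norm);u=L/np.linalg.norm(L);u=u if u[1]>0 else -u
v=np.array([-u[1],u[0]]);nest=np.array(rect[0])+u*.015
print("u",u,"yaw",np.degrees(np.arctan2(u[1],u[0])),"nest",nest)
np.savez("jig.npz",u=u,v=v,nest=nest)
def tj(p):d=np.asarray(p)[...,:2]-nest;return np.stack([d@u,d@v,np.asarray(p)[...,2]],-1)
for cam in("top","scene"):
    im=cv2.imread(f"pics/{cam}0.png");dp=np.load(cam+"0.npy");J=tj(cloud(cam,dp));hsv=cv2.cvtColor(im,cv2.COLOR_BGR2HSV)
    base=(dp>0)&(abs(J[...,1])<.03)&(J[...,0]>-.05)&(J[...,0]<.26)&(J[...,2]>.03)
    red=base&((hsv[...,0]<5)|(hsv[...,0]>174))&(hsv[...,1]>170)
    q=J[red];o=q[:,0].argsort();print(cam,"red",len(q),q[o[::max(1,len(q)//8)]].round(3).tolist())
    q=J[base&~red&(J[...,2]>.1)];o=q[:,0].argsort();print("bar",len(q),q[o[::max(1,len(q)//8)]].round(3).tolist())
    w=(dp>0)&(abs(J[...,1])<.1)&(J[...,0]<-.06)&(J[...,0]>-.25)&(J[...,2]>.026)
    q=J[w];print("lid",len(q),q.min(0),q.max(0),(q.min(0)+q.max(0))/2)
    k=q[q[:,2]>.05];print("knob",len(k),k.mean(0),k.max(0))
E
python3 m.py
```

```text
rect ((0.5036957859992981, 0.0040728747844696045), (0.25620734691619873, 0.4601990580558777), 8.927515029907227)
[[ 0.3414  0.2115]
 [ 0.4129 -0.2431]
 [ 0.666  -0.2034]
 [ 0.5945  0.2513]]
u [-0.1551848  0.9878855] yaw 98.92751 nest [0.50136801 0.01889116]
top red 184 [[0.132, 0.005, 0.102], [0.142, 0.014, 0.105], [0.15, 0.009, 0.122], [0.158, 0.015, 0.117], [0.164, 0.007, 0.134], [0.171, 0.006, 0.14], [0.179, -0.004, 0.145], [0.186, 0.007, 0.15]]
bar 249 [[-0.008, 0.001, 0.13], [0.005, -0.005, 0.131], [0.019, 0.011, 0.149], [0.031, 0.008, 0.16], [0.046, 0.006, 0.137], [0.063, 0.009, 0.113], [0.078, -0.002, 0.108], [0.117, 0.002, 0.101], [0.198, 0.005, 0.14]]
lid 767 [-0.17779096 -0.0668434   0.02626493] [-0.08273569  0.02761754  0.07270688] [-0.13026333 -0.01961293  0.0494859 ]
knob 96 [-0.12957272 -0.0189512   0.06672543] [-0.11497848 -0.00440006  0.07270688]
scene red 70 [[0.138, -0.006, 0.103], [0.149, -0.005, 0.12], [0.159, -0.006, 0.126], [0.167, -0.002, 0.136], [0.178, -0.005, 0.145], [0.185, -0.003, 0.145], [0.19, -0.0, 0.154], [0.193, 0.011, 0.148], [0.197, -0.006, 0.145]]
bar 239 [[-0.007, -0.003, 0.128], [0.014, 0.0, 0.149], [0.034, -0.0, 0.158], [0.046, -0.0, 0.123], [0.062, 0.0, 0.117], [0.076, 0.006, 0.105], [0.093, 0.019, 0.1], [0.157, -0.006, 0.107], [0.185, -0.006, 0.137]]
lid 443 [-0.22091334 -0.09508581  0.02600657] [-0.08185462  0.09613246  0.07448519] [-0.15138398  0.00052333  0.05024588]
knob 60 [-0.12704836 -0.02177078  0.06664628] [-0.11365473 -0.00292409  0.07448519]
```

```bash
cat >> h.py <<'E'
try:
    _j=np.load("jig.npz");U,V,N=_j["u"],_j["v"],_j["nest"]
except Exception: pass
def j2w(x,y,z): return np.array([*(N+U*x+V*y),z])
def w2j(p): d=np.asarray(p)[...,:2]-N; return np.stack([d@U,d@V,np.asarray(p)[...,2]],-1)
def delta(x,y,z):
    "tool-axes shift (cm) to jig x,y, world z"
    o=get_obs();r=R.from_quat(o["tool_rot"]);return (r.inv().apply(j2w(x,y,z)-o["eef_pos"])*100).round(2)
def st():
    o=get_obs();r=R.from_quat(o["tool_rot"]).as_matrix()
    print("t",o["clock"],"jig",w2j(o["eef_pos"]).round(4),"yaw err",np.degrees(np.arctan2(U[1],U[0])-np.arctan2(r[1,0],r[0,0])).round(2),"F",np.round(o["ft_force"],2),"w",o["grip_width"])
E
python3 - <<'E'
from h import *
st();print(delta(.15,0,.26))
o=get_obs();r=R.from_quat(o["tool_rot"])
T=np.linalg.inv(np.array(camera_info("wrist")["world_to_cam"]));print("cam in tool",r.inv().apply(T[:3,3]-o["eef_pos"]),r.inv().apply(T[:3,2]))
E
```

```text
t 1.0 jig [-0.427   0.3813  0.2453] yaw err 76.48 F [-0.28  0.7   0.43] w 0.08511229437345365
[ 50.56 -47.19  -1.47]
cam in tool [ 0.06858968 -0.00043647 -0.12756744] [-2.69602476e-01 -4.59007623e-04  9.62971596e-01]
```

arm_command:
  translation:
    - [50.5,-47.2,-1.5]
    - [50.5,-47.2,-1.5]
    - [50.5,-47.2,-1.5]
    - [50.5,-47.2,-1.5]
    - [50.5,-47.2,-1.5]
  turn: [1.8,1.8,1.8,1.8,1.8]
  hand: [1,1,1,1,1]

```text
clock: 1.42
eef_pos: [0.2698, -0.2901, 0.2496]
tool_rot: [0.996, -0.088, 0.0, 0.0]
ft_force: [0.6, -0.4, 0.5]
grip_width: 0.0259
```

```bash
python3 -c "
from h import *
st();print(delta(.15,0,.26),get_obs()['joint_pos'].round(2))"
```

```text
t 1.4167 jig [-0.2693  0.2767  0.2496] yaw err 109.03 F [ 0.61 -0.45  0.53] w 0.02586710059699719
[ 12.49 -48.66  -1.03] [-0.82  0.03 -0.23  1.31  0.    2.5 ]
```

arm_command:
  translation:
    - [3,-12,-1]
    - [5.5,-24,-1]
    - [8,-36,-1]
    - [10,-42,-1]
    - [12.5,-48.7,-1]
  turn: [-0.125,-0.25,-0.375,-0.5,-0.62]
  hand: [1,1,1,1,1]

```text
clock: 1.83
eef_pos: [0.352, -0.0986, 0.2566]
tool_rot: [0.974, 0.226, 0.001, 0.0]
ft_force: [0.4, -0.7, 0.3]
grip_width: -0.0002
```

```bash
python3 -c "
from h import *
st();print(delta(.15,0,.26),get_obs()['joint_pos'].round(2))"
```

```text
t 1.8333 jig [-0.0929  0.1658  0.2566] yaw err 72.85 F [ 0.4  -0.69  0.33] w -0.00018937080585682892
[ 23.01 -18.32  -0.33] [-0.27 -0.03 -0.28  1.33 -0.    2.41]
```

arm_command:
  translation:
    - [3.2,-2.5,0]
    - [6.4,-5,0]
    - [9.5,-7.5,0]
    - [12.6,-10,0]
    - [15.7,-12.5,0]
  turn: [-0.125,-0.25,-0.375,-0.5,-0.62]
  hand: [1,1,1,1,1]

```text
clock: 2.25
eef_pos: [0.4393, 0.0825, 0.2564]
tool_rot: [0.859, 0.513, 0.0, 0.0]
ft_force: [0.9, -1.1, -0.3]
grip_width: -0.0002
```

```bash
python3 -c "
from h import *
st();print(delta(.15,0,.26),get_obs()['joint_pos'].round(2))"
```

```text
t 2.25 jig [0.0724 0.0515 0.2564] yaw err 37.26 F [ 0.9  -1.12 -0.34] w -0.0001949382053354908
[ 9.29 -0.6  -0.36] [ 0.19  0.13 -0.1   1.34 -0.    2.25]
```

arm_command:
  translation:
    - [2,0,0]
    - [4,-0.2,0]
    - [6,-0.4,0]
    - [8,-0.6,0]
    - [9.3,-0.6,0]
  turn: [-0.125,-0.25,-0.375,-0.5,-0.625]
  hand: [1,1,1,1,1]

```text
clock: 2.67
eef_pos: [0.4787, 0.1667, 0.256]
tool_rot: [0.659, 0.752, 0.0, -0.0]
ft_force: [-1.0, -1.0, 0.1]
grip_width: 0.0001
```

arm_command:
  translation:
    - [0,0,0]
    - [0,0,0]
  turn: [-0.02,-0.02]
  hand: [1,1]

```text
clock: 2.83
eef_pos: [0.4782, 0.1651, 0.2558]
tool_rot: [0.655, 0.756, -0.0, -0.0]
ft_force: [-0.6, 0.2, 0.0]
grip_width: -0.0
```

```bash
cat >> h.py <<'E'
def wcloud(dp,info):
    K=np.array(info["mtx"]);T=np.linalg.inv(np.array(info["world_to_cam"]))
    r,c=np.indices(dp.shape);a=(c-K[0,2])/K[0,0];b=(r-K[1,2])/K[1,1];th=np.hypot(a,b)
    k=np.tan(np.minimum(th,1.5))/np.maximum(th,1e-9)
    P=np.stack([a*k*dp,b*k*dp,dp],-1);return P@T[:3,:3].T+T[:3,3]
E
python3 - <<'E'
from h import *
st();print(delta(.15,0,.26))
info=camera_info("wrist");im,dp=camera("wrist");cv2.imwrite("pics/w0.png",im[...,::-1])
J=w2j(wcloud(dp,info));hsv=cv2.cvtColor(im,cv2.COLOR_RGB2HSV)
red=(dp>0)&((hsv[...,0]<6)|(hsv[...,0]>172))&(hsv[...,1]>170)&(abs(J[...,1])<.04)&(J[...,0]>.05)&(J[...,2]>.05)
q=J[red];print(len(q),q.min(0),q.max(0))
for a in np.arange(q[:,0].min(),q[:,0].max(),.008):
    s=q[(q[:,0]>=a)&(q[:,0]<a+.008)]
    if len(s)>5:print(round(a+.004,3),"top z",s[:,2].max().round(4),"y mid",((s[:,1].min()+s[:,1].max())/2).round(4),"w",np.ptp(s[:,1]).round(3))
E
```

```text
t 2.8333 jig [1.480e-01 2.000e-04 2.558e-01] yaw err 0.7 F [-0.65  0.16  0.04] w -7.404783426408346e-07
[ 0.2   0.02 -0.42]
953 [ 0.13554378 -0.00820873  0.10610807] [0.19817666 0.01266376 0.14913067]
0.14 top z 0.115 y mid 0.002 w 0.018
0.148 top z 0.1216 y mid 0.0017 w 0.02
0.156 top z 0.128 y mid 0.0026 w 0.019
0.164 top z 0.1356 y mid 0.0033 w 0.019
0.172 top z 0.1419 y mid 0.0023 w 0.02
0.18 top z 0.1486 y mid 0.0024 w 0.02
0.188 top z 0.1491 y mid 0.0022 w 0.02
0.196 top z 0.1489 y mid 0.0022 w 0.018
```

View pics/w0.png

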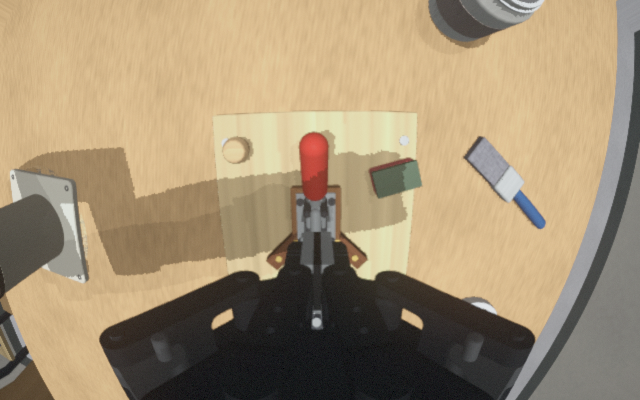

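The wrist view shows the grip at (315, 135–200) and the bar in line below it. The slope puts the handle at about 50°, so the clamp is half open. I push it fully open from above with closed fingers.

arm_command:
  translation:
    - [0.5,-0.2,3.5]
    - [1,-0.2,6.5]
    - [1,-0.2,8.7]
    - [1,-0.2,9.2]
    - [1,-0.2,9.2]
  turn: [-0.01,-0.01,-0.01,-0.01,-0.01]
  hand: [1,1,1,1,1]

```text
clock: 3.3
eef_pos: [0.4733, 0.1731, 0.1628]
tool_rot: [0.652, 0.759, -0.002, -0.001]
ft_force: [-0.7, -0.4, 0.5]
grip_width: -0.0
```

arm_command:
  translation:
    - [0.3,0,0.8]
    - [0.7,0,1.6]
    - [1.2,0,2.4]
    - [1.6,0,3.2]
    - [2.0,0,4.0]
  turn: [0,0,0,0,0]
  hand: [1,1,1,1,1]

```text
clock: 3.72
eef_pos: [0.4721, 0.1949, 0.124]
tool_rot: [0.651, 0.759, 0.001, 0.0]
ft_force: [0.0, 0.2, 1.5]
grip_width: 0.0002
```

```bash
python3 -c "
from h import *
st()"
```

```text
t 3.7167 jig [0.1784 0.0016 0.124 ] yaw err 0.1 F [0.03 0.16 1.53] w 0.0001808895314999651
```

arm_command:
  translation:
    - [0.3,0,0.4]
    - [0.5,0,0.8]
    - [0.7,0,1.1]
    - [0.7,0,1.3]
    - [0.7,0,1.4]
  turn: [0,0,0,0,0]
  hand: [1,1,1,1,1]

```text
clock: 4.13
eef_pos: [0.4705, 0.2013, 0.1113]
tool_rot: [0.651, 0.759, 0.0, -0.0]
ft_force: [-5.5, -1.3, 14.5]
grip_width: 0.0002
```

arm_command:
  translation:
    - [0,0,0.2]
    - [0,0,0.2]
  turn: [0,0]
  hand: [1,1]

```text
clock: 4.3
eef_pos: [0.4706, 0.2013, 0.1111]
tool_rot: [0.651, 0.759, 0.001, -0.0]
ft_force: [-7.2, -2.5, 18.6]
grip_width: 0.0002
```

arm_command:
  translation:
    - [0,0,-4]
    - [0,0,-8]
    - [-3,0,-12]
    - [-7,0,-15]
    - [-11,0,-15]
  turn: [0,0,-0.12,-0.24,-0.36]
  hand: [0.4,0.4,0.4,0.4,0.4]

```text
clock: 4.72
eef_pos: [0.4877, 0.1084, 0.2605]
tool_rot: [0.505, 0.863, 0.003, 0.003]
ft_force: [1.2, 0.1, -0.0]
grip_width: 0.0509
```

```bash
python3 -c "
from h import *
st();print(delta(-.2,-.017,.26),get_obs()['joint_pos'].round(2))"
```

```text
t 4.7167 jig [ 0.0905 -0.0004  0.2605] yaw err -20.4 F [ 1.19  0.08 -0.04] w 0.05090700345523958
[-27.81  -8.57   0.04] [0.22 0.23 0.03 1.36 0.   1.28]
```

arm_command:
  translation:
    - [-3.5,-1.1,0]
    - [-7,-2.2,0]
    - [-10.5,-3.3,0]
    - [-14,-4.4,0]
    - [-17,-5.2,0]
  turn: [-0.12,-0.24,-0.36,-0.48,-0.6]
  hand: [0.4,0.4,0.4,0.4,0.4]

```text
clock: 5.13
eef_pos: [0.5216, -0.0674, 0.2553]
tool_rot: [0.242, 0.97, 0.0, 0.0]
ft_force: [0.7, 0.9, 0.6]
grip_width: 0.0511
```

arm_command:
  translation:
    - [0,0,0]
    - [0,0,0]
    - [0,0,0]
    - [0,0,0]
    - [0,0,0]
  turn: [-0.12,-0.24,-0.36,-0.48,-0.6]
  hand: [0.4,0.4,0.4,0.4,0.4]

```text
clock: 5.55
eef_pos: [0.5215, -0.0656, 0.255]
tool_rot: [-0.055, 0.998, 0.0, -0.0]
ft_force: [0.7, 0.2, 1.1]
grip_width: 0.0512
```

```bash
python3 -c "
from h import *
st();print(delta(-.2,-.017,.26),get_obs()['joint_pos'].round(2))"
```

```text
t 5.55 jig [-0.0866 -0.0068  0.255 ] yaw err 272.58 F [0.72 0.18 1.08] w 0.05119747821449581
[ -1.53 -11.28  -0.5 ] [-0.13  0.29  0.09  1.38  0.   -0.24]
```

arm_command:
  translation:
    - [-0.3,-3,0]
    - [-0.7,-6,0]
    - [-1,-8,0]
    - [-1.3,-10,0]
    - [-1.5,-11.3,0]
  turn: [-0.12,-0.24,-0.36,-0.48,-0.6]
  hand: [0.4,0.4,0.4,0.4,0.4]

```text
clock: 5.97
eef_pos: [0.5486, -0.1781, 0.2548]
tool_rot: [-0.347, 0.938, -0.0, 0.0]
ft_force: [-0.6, 0.6, 0.1]
grip_width: 0.0512
```

arm_command:
  translation:
    - [0,0,0]
    - [0,0,0]
    - [0,0,0]
    - [0,0,0]
    - [0,0,0]
  turn: [-0.12,-0.24,-0.36,-0.48,-0.6]
  hand: [0.4,0.4,0.4,0.4,0.4]

```text
clock: 6.38
eef_pos: [0.5483, -0.1763, 0.2549]
tool_rot: [-0.61, 0.793, 0.0, -0.0]
ft_force: [-0.2, -0.5, 0.1]
grip_width: 0.0511
```

arm_command:
  translation:
    - [0,0,0]
    - [0,0,0]
    - [0,0,0]
    - [0,0,0]
    - [0,0,0]
  turn: [-0.12,-0.24,-0.36,-0.416,-0.416]
  hand: [0.4,0.4,0.4,0.4,0.4]

```text
clock: 6.8
eef_pos: [0.5483, -0.1761, 0.255]
tool_rot: [0.759, -0.652, -0.0, -0.0]
ft_force: [-0.9, -0.5, -1.2]
grip_width: 0.0514
```

Run:
```python
from h import *
st();print(get_obs()['joint_pos'].round(2))
# is clamp open? lid position
for cam in("top","scene"):
    im,dp=camera(cam);cv2.imwrite(f"pics/{cam}1.png",im[...,::-1]);J=w2j(cloud(cam,dp));hsv=cv2.cvtColor(im,cv2.COLOR_RGB2HSV)
    base=(dp>0)&(abs(J[...,1])<.03)&(J[...,0]>0)&(J[...,0]<.26)&(J[...,2]>.03)
    red=base&((hsv[...,0]<5)|(hsv[...,0]>174))&(hsv[...,1]>170)
    q=J[red];print(cam,"red n",len(q),"max",q.max(0) if len(q) else 0)
    q=J[base&~red&(J[...,2]>.12)];print("bar min",q.min(0) if len(q) else 0,q.max(0) if len(q) else 0)
info=camera_info("wrist");im,dp=camera("wrist");cv2.imwrite("pics/w1.png",im[...,::-1])
J=w2j(wcloud(dp,info))
w=(dp>0)&(abs(J[...,1])<.1)&(J[...,0]<-.05)&(J[...,0]>-.21)&(J[...,2]>.026)&(J[...,2]<.08)
q=J[w];print("lid",len(q),np.percentile(q,[.5,99.5],axis=0))
k=q[q[:,2]>.055];print("knob",len(k),np.percentile(k,[2,98],axis=0) if len(k) else 0)
```

```text
t 6.8 jig [-0.2    -0.0161  0.255 ] yaw err 180.26 F [-0.88 -0.49 -1.24] w 0.05144863578348471
[-0.31  0.39  0.24  1.42  0.   -2.03]
top red n 192 max [0.22022935 0.01514558 0.10539996]
bar min [ 0.02118949 -0.00661422  0.12120902] [0.08354266 0.01251323 0.18613489]
scene red n 114 max [0.22478186 0.00747345 0.10949648]
bar min [ 0.02103249 -0.00707596  0.12144221] [0.08265423 0.01137141 0.18756226]
lid 4468 [[-0.17689915 -0.066304    0.02845798]
 [-0.08578689  0.02528247  0.06786067]]
knob 607 [[-0.14580818 -0.0346278   0.05775733]
 [-0.11853322 -0.0064745   0.06804233]]
```

View pics/w1.png

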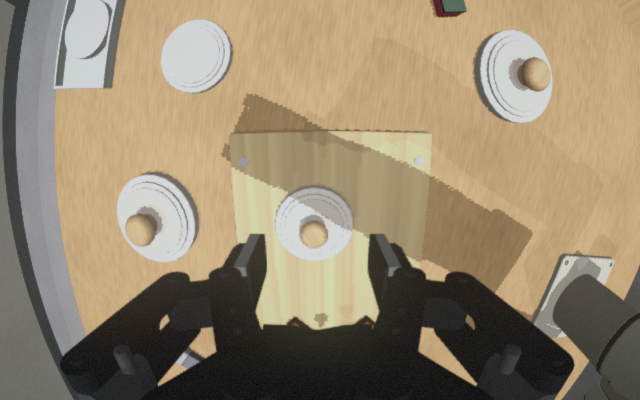

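Clamp checked open: grip top is at z≈.105, bar end at z≈.186 and x≥.021. In the wrist view the small lid is at (313, 225) ahead of the fingers, and the bigger look-alikes at (155,215) and (515,75) are off the board. I descend behind the lid.

arm_command:
  translation:
    - [0,-0.4,4]
    - [0,-0.4,8]
    - [0,-0.4,12]
    - [0,-0.4,16]
    - [0,-0.4,19]
  turn: [0,0,0,0,0]
  hand: [0.4,0.4,0.4,0.4,0.4]

```text
clock: 7.37
eef_pos: [0.5507, -0.175, 0.0619]
tool_rot: [0.758, -0.652, -0.001, 0.001]
ft_force: [0.0, -0.6, -0.6]
grip_width: 0.0515
```

arm_command:
  translation:
    - [0,0,1]
    - [0,0,2]
    - [0,0,3]
    - [0,0,3]
    - [0,0,3]
  turn: [0,0,0,0,0]
  hand: [0.4,0.4,0.4,0.4,0.4]

```text
clock: 7.78
eef_pos: [0.5533, -0.1758, 0.0363]
tool_rot: [0.758, -0.652, 0.001, -0.0]
ft_force: [0.3, -0.6, 0.8]
grip_width: 0.0509
```

```bash
python3 -c "
from h import *
st()"
```

```text
t 7.7833 jig [-0.2004 -0.0211  0.0363] yaw err 180.31 F [ 0.25 -0.63  0.76] w 0.05088337111080234
```

arm_command:
  translation:
    - [-0.8,0.0,0]
    - [-2,0.1,0]
    - [-3.2,0.4,0]
    - [-4.4,0.6,0]
    - [-5.6,0.8,0]
  turn: [0,0,0,0,0]
  hand: [0.4,0.4,0.4,0.4,0.4]

```text
clock: 8.2
eef_pos: [0.5359, -0.1201, 0.036]
tool_rot: [0.758, -0.652, 0.001, -0.0]
ft_force: [0.9, -1.2, 1.6]
grip_width: 0.0512
```

arm_command:
  translation:
    - [-1.2,0.3,0]
    - [-2.4,0.5,0]
    - [-3.6,0.8,0]
    - [-4.8,1.1,0]
    - [-6,1.3,0]
  turn: [0,0,0,0,0]
  hand: [0.4,0.4,0.4,0.4,0.4]

```text
clock: 8.62
eef_pos: [0.5133, -0.0628, 0.0351]
tool_rot: [0.758, -0.652, -0.0, 0.0]
ft_force: [1.0, -1.0, 1.1]
grip_width: 0.0513
```

```bash
cat > look.py <<'E'
from h import *
st()
info=camera_info("wrist")
for cam in("top","scene"):
    im,dp=camera(cam);J=w2j(cloud(cam,dp))
    w=(dp>0)&(abs(J[...,1])<.07)&(J[...,0]<.09)&(J[...,0]>-.21)
    hsv=cv2.cvtColor(im,cv2.COLOR_RGB2HSV)
    white=w&(hsv[...,1]<50)&(hsv[...,2]>120)&(J[...,2]>.024)&(J[...,2]<.045)
    q=J[white];print(cam,"white",len(q),np.percentile(q,[1,99],axis=0).round(4).tolist() if len(q)>5 else 0)
    kn=w&(hsv[...,0]>8)&(hsv[...,0]<22)&(hsv[...,1]>90)&(J[...,2]>.05)&(J[...,2]<.08)
    q=J[kn];print("knob",len(q),np.percentile(q,[2,98],axis=0).round(4).tolist() if len(q)>5 else 0)
    import sys; cv2.imwrite(f"pics/{cam}_{sys.argv[1]}.png",im[...,::-1])
E
python3 look.py a
```

```text
t 8.6167 jig [-0.0825  0.0008  0.0351] yaw err 180.29 F [ 0.97 -0.99  1.08] w 0.05132777329768579
top white 328 [[-0.0414, -0.0443, 0.0291], [0.0851, 0.036, 0.0426]]
knob 24 [[-0.031, -0.011, 0.0633], [-0.0181, 0.0118, 0.0703]]
scene white 323 [[-0.0648, -0.0436, 0.0286], [0.0219, 0.044, 0.0446]]
knob 89 [[-0.0896, -0.054, 0.0529], [-0.0128, 0.0446, 0.0793]]
```

arm_command:
  translation:
    - [-0.6,0,0]
    - [-1.2,0.1,0]
    - [-1.8,0.1,0]
    - [-2.2,0.1,0]
    - [-2.5,0.1,0]
  turn: [0,0,0,0,0]
  hand: [0.4,0.4,0.4,0.4,0.4]

```text
clock: 9.13
eef_pos: [0.5092, -0.039, 0.0349]
tool_rot: [0.758, -0.652, -0.0, 0.0]
ft_force: [0.3, -1.2, 0.3]
grip_width: 0.051
```

arm_command:
  translation:
    - [-0.2,0,0]
    - [-0.3,0,0]
    - [-0.4,0,0]
    - [-0.5,0,0]
  turn: [0,0,0,0]
  hand: [0.4,0.4,0.4,0.4]

```text
clock: 9.47
eef_pos: [0.5086, -0.0345, 0.0351]
tool_rot: [0.758, -0.652, 0.0, 0.0]
ft_force: [0.5, -1.0, 0.0]
grip_width: 0.0512
```

```bash
python3 look.py b
```

```text
t 9.4667 jig [-0.0539  0.0011  0.0351] yaw err 180.31 F [ 0.47 -0.99  0.02] w 0.05117380149963842
top white 199 [[-0.0005, -0.0437, 0.0291], [0.0866, 0.0287, 0.0426]]
knob 0 0
scene white 319 [[-0.0397, -0.0447, 0.0292], [0.0475, 0.044, 0.0436]]
knob 85 [[-0.063, -0.054, 0.0512], [0.0131, 0.042, 0.0792]]
```

arm_command:
  translation:
    - [-0.1,0,0]
    - [-0.2,0,0]
    - [-0.2,0,0]
  turn: [0,0,0]
  hand: [0.4,0.4,0.4]

```text
clock: 9.82
eef_pos: [0.5083, -0.0324, 0.0351]
tool_rot: [0.758, -0.652, -0.0, -0.0]
ft_force: [-0.4, -1.0, 0.1]
grip_width: 0.0511
```

arm_command:
  translation:
    - [-0.1,0,0]
    - [-0.2,0,0]
    - [-0.2,0,0]
  turn: [0,0,0]
  hand: [0.4,0.4,0.4]

```text
clock: 10.07
eef_pos: [0.5078, -0.0316, 0.0351]
tool_rot: [0.758, -0.652, 0.001, 0.001]
ft_force: [0.0, -4.6, -0.5]
grip_width: 0.0512
```

arm_command:
  translation:
    - [-0.1,0,0]
    - [-0.2,0,0]
    - [-0.2,0,0]
  turn: [0,0,0]
  hand: [0.4,0.4,0.4]

```text
clock: 10.32
eef_pos: [0.5073, -0.031, 0.0351]
tool_rot: [0.758, -0.653, 0.002, 0.003]
ft_force: [-0.3, -8.5, 0.4]
grip_width: 0.0511
```

```bash
python3 look.py c
```

```text
t 10.3167 jig [-0.0502  0.0019  0.0351] yaw err 180.41 F [-0.35 -8.45  0.4 ] w 0.051068528854333606
top white 151 [[0.0064, -0.0424, 0.03], [0.0873, 0.0263, 0.0421]]
knob 0 0
scene white 304 [[-0.0381, -0.0441, 0.0295], [0.0484, 0.0446, 0.0445]]
knob 89 [[-0.0551, -0.0352, 0.0513], [0.0164, 0.0461, 0.0772]]
```

arm_command:
  translation:
    - [1,0,0]
    - [3,0,0]
    - [5,0,0]
    - [5.5,0,-4]
    - [5.5,0,-8]
  turn: [0,0,0,0,0]
  hand: [0.4,0.4,0.4,0.4,0.4]

```text
clock: 10.83
eef_pos: [0.5137, -0.0837, 0.113]
tool_rot: [0.758, -0.653, -0.004, 0.001]
ft_force: [1.2, 0.5, -0.1]
grip_width: 0.051
```

arm_command:
  translation:
    - [0,0,-4]
    - [0,0,-8]
    - [0,0,-12]
    - [0,0,-15]
    - [0,0,-15]
  turn: [0,0,0,0,0]
  hand: [0.4,0.4,0.4,0.4,1]

```text
clock: 11.25
eef_pos: [0.5195, -0.0832, 0.273]
tool_rot: [0.758, -0.652, 0.006, -0.004]
ft_force: [1.3, -0.7, 0.7]
grip_width: 0.0406
```

```bash
python3 look.py d
python3 - <<'E'
from h import *
a=cv2.imread("pics/top_d.png")[150:270,230:390];b=cv2.imread("pics/scene_d.png")[170:290,280:440]
cv2.imwrite("pics/d.png",np.hstack([cv2.resize(x,(400,300),interpolation=2) for x in(a,b)]))
for n in("nest","lid","knob"):
    print(n,[(round(d["conf"],2),np.round(d["location"],1).tolist()) for d in spot_point("top",n)[:3]])
E
```

```text
t 11.25 jig [-0.1037 -0.0021  0.273 ] yaw err 180.28 F [ 1.31 -0.69  0.7 ] w 0.04057351870458825
top white 644 [[-0.0436, -0.0425, 0.0284], [0.0813, 0.0468, 0.0426]]
knob 82 [[-0.0139, -0.0091, 0.0601], [0.0137, 0.0162, 0.0708]]
scene white 343 [[-0.0429, -0.0444, 0.0291], [0.0471, 0.0483, 0.044]]
knob 53 [[-0.0082, -0.0121, 0.0547], [0.0155, 0.0119, 0.0731]]
nest [(0.79, [213.1, 314.7])]
lid [(0.82, [213.8, 315.0]), (0.8, [130.5, 337.9]), (0.62, [271.0, 444.2])]
knob [(0.7, [268.9, 443.9]), (0.52, [212.4, 314.1]), (0.45, [127.7, 340.2])]
```

View pics/d.png

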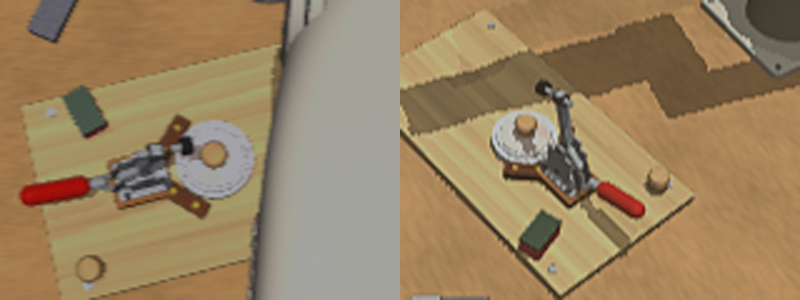

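The lid sits in the V against both rails at (213,158), with the clamp open beside it. Now the tool goes over to the far side of the grip.

arm_command:
  translation:
    - [-4,0.4,0]
    - [-8,0.4,0]
    - [-12,0.4,0]
    - [-16,0.4,0]
    - [-20,0.4,0]
  turn: [0,0,0,0,0]
  hand: [1,1,1,1,1]

```text
clock: 11.92
eef_pos: [0.4805, 0.1156, 0.2631]
tool_rot: [0.758, -0.652, -0.001, 0.001]
ft_force: [1.4, -0.3, -0.7]
grip_width: -0.0002
```

arm_command:
  translation:
    - [-4,0,0]
    - [-8,0,0]
    - [-12,0,0]
    - [-15.4,0,0]
    - [-15.4,0,0]
  turn: [0,0,0,0,0]
  hand: [1,1,1,1,1]

```text
clock: 12.33
eef_pos: [0.4567, 0.2718, 0.2626]
tool_rot: [0.761, -0.649, -0.002, 0.001]
ft_force: [0.2, -1.3, 1.1]
grip_width: -0.0003
```

Run:
```python
from h import *
st();print(delta(.25,.002,.094))
```

```text
t 12.3333 jig [0.2567 0.0049 0.2626] yaw err 179.87 F [ 0.22 -1.29  1.06] w -0.0002740026656690623
[ 0.7  -0.35 16.85]
```

arm_command:
  translation:
    - [0,-0.3,4]
    - [0,-0.3,8]
    - [0,-0.3,12]
    - [0,-0.3,15.5]
    - [0,-0.3,16.8]
  turn: [0,0,0,0,0]
  hand: [1,1,1,1,1]

```text
clock: 12.75
eef_pos: [0.4571, 0.2639, 0.0899]
tool_rot: [0.758, -0.652, -0.002, 0.006]
ft_force: [-1.4, -0.3, -1.8]
grip_width: 0.0001
```

arm_command:
  translation:
    - [0.5,0,0]
    - [1,0,0]
    - [1.5,0,0]
    - [2,0,0]
  turn: [0,0,0,0]
  hand: [1,1,1,1]

```text
clock: 13.08
eef_pos: [0.465, 0.2507, 0.0991]
tool_rot: [0.759, -0.651, -0.004, -0.004]
ft_force: [-8.1, 17.8, 4.4]
grip_width: -0.0
```

Run:
```python
from h import *
st()
x0,z0=.0815,.048
for th in(71,65,60,50,40,30,20,10,0,-5):
    t=np.radians(th); # vertical finger, contact on outer side of dome: centre+12mm ; TCP=contact+11mm; tip 10mm below centre
    print(th,"TCP x %.4f z %.4f"%(x0+.138*np.sin(t)+.012+.011, z0+.138*np.cos(t)-.012+.014))
```

```text
t 13.0833 jig [0.2346 0.     0.0991] yaw err 180.23 F [-8.15 17.76  4.44] w -4.509343889374951e-06
71 TCP x 0.2350 z 0.0949
65 TCP x 0.2296 z 0.1083
60 TCP x 0.2240 z 0.1190
50 TCP x 0.2102 z 0.1387
40 TCP x 0.1932 z 0.1557
30 TCP x 0.1735 z 0.1695
20 TCP x 0.1517 z 0.1797
10 TCP x 0.1285 z 0.1859
0 TCP x 0.1045 z 0.1880
-5 TCP x 0.0925 z 0.1875
```

arm_command:
  translation:
    - [0.4,0,-0.7]
    - [0.8,0,-1.4]
    - [1.3,0,-2.2]
    - [1.9,0,-3.1]
    - [2.6,0,-4.0]
  turn: [0,0,0,0,0]
  hand: [1,1,1,1,1]

```text
clock: 13.5
eef_pos: [0.4685, 0.2291, 0.1422]
tool_rot: [0.76, -0.65, -0.006, -0.008]
ft_force: [-10.2, 19.2, 11.9]
grip_width: 0.0002
```

```bash
cat > grip.py <<'E'
from h import *
st()
for cam in("top","scene"):
    im,dp=camera(cam);J=w2j(cloud(cam,dp));hsv=cv2.cvtColor(im,cv2.COLOR_RGB2HSV)
    red=(dp>0)&(abs(J[...,1])<.03)&(J[...,0]>0.03)&(J[...,0]<.26)&(J[...,2]>.05)&((hsv[...,0]<5)|(hsv[...,0]>174))&(hsv[...,1]>170)
    q=J[red];print(cam,"red",len(q),q.min(0).round(3),q.max(0).round(3)) if len(q) else print(cam,0)
    s=(dp>0)&(abs(J[...,1])<.03)&(J[...,0]>-.03)&(J[...,0]<.05)&(J[...,2]>.08)&(J[...,2]<.2)
    q=J[s];print("bar end",len(q),q.min(0).round(3),q.max(0).round(3)) if len(q) else 0
E
python3 grip.py
```

```text
t 13.5 jig [ 2.128e-01 -1.000e-04  1.422e-01] yaw err 180.01 F [-10.18  19.15  11.89] w 0.00017097489204688035
top red 191 [ 0.135 -0.006  0.1  ] [0.201 0.015 0.149]
bar end 125 [-0.007 -0.007  0.123] [0.05  0.013 0.172]
scene red 5 [ 0.138 -0.006  0.111] [0.146 0.002 0.119]
bar end 96 [-0.008 -0.008  0.118] [0.05  0.011 0.168]
```

arm_command:
  translation:
    - [0.9,0.3,-0.8]
    - [1.8,0.3,-1.6]
    - [2.8,0.3,-2.3]
    - [3.8,0.3,-2.9]
    - [4.8,0.3,-3.4]
  turn: [0,0,0,0,0]
  hand: [1,1,1,1,1]

```text
clock: 14.02
eef_pos: [0.4739, 0.1725, 0.1724]
tool_rot: [0.758, -0.652, 0.001, -0.001]
ft_force: [0.8, 1.5, -0.1]
grip_width: -0.0
```

```bash
python3 grip.py
```

```text
t 14.0167 jig [0.156  0.0033 0.1724] yaw err 180.34 F [ 0.8   1.46 -0.12] w -3.967334679651343e-05
top red 127 [ 0.101 -0.005  0.123] [0.14  0.015 0.19 ]
bar end 124 [-0.013 -0.006  0.082] [0.05  0.012 0.14 ]
scene 0
bar end 103 [-0.011 -0.007  0.081] [0.05  0.012 0.139]
```

arm_command:
  translation:
    - [0.8,0,-0.3]
    - [1.6,0,-0.5]
    - [2.4,0,-0.6]
    - [3.2,0,-0.6]
    - [4.0,0,-0.6]
  turn: [0,0,0,0,0]
  hand: [1,1,1,1,1]

```text
clock: 14.53
eef_pos: [0.4797, 0.1347, 0.1778]
tool_rot: [0.759, -0.651, -0.0, -0.002]
ft_force: [-0.2, 4.8, 2.7]
grip_width: -0.0002
```

arm_command:
  translation:
    - [0.4,0,0]
    - [0.8,0,0]
    - [1.2,0,0]
  turn: [0,0,0]
  hand: [1,1,1]

```text
clock: 14.78
eef_pos: [0.4809, 0.1217, 0.177]
tool_rot: [0.758, -0.652, 0.0, 0.0]
ft_force: [0.8, 2.3, 2.0]
grip_width: -0.0
```

```bash
python3 grip.py
```

```text
t 14.7833 jig [0.1048 0.0042 0.177 ] yaw err 180.29 F [0.83 2.26 2.02] w -4.602273797620771e-05
top red 11 [0.071 0.001 0.139] [0.074 0.009 0.196]
bar end 103 [-0.007 -0.005  0.094] [0.05  0.012 0.122]
scene red 2 [0.081 0.001 0.133] [0.093 0.006 0.201]
bar end 86 [-0.007 -0.008  0.08 ] [0.05  0.013 0.124]
```

arm_command:
  translation:
    - [0.3,-0.1,0]
    - [0.5,-0.1,0]
    - [0.7,-0.1,0]
    - [0.8,-0.1,0]
  turn: [0,0,0,0]
  hand: [1,1,1,1]

```text
clock: 15.22
eef_pos: [0.4828, 0.1139, 0.1768]
tool_rot: [0.758, -0.652, 0.0, 0.001]
ft_force: [-0.2, 0.1, -0.4]
grip_width: 0.0
```

arm_command:
  translation:
    - [0.1,0,0]
    - [0.2,0,0]
    - [0.3,0,0]
  turn: [0,0,0]
  hand: [1,1,1]

```text
clock: 15.47
eef_pos: [0.4833, 0.1118, 0.177]
tool_rot: [0.758, -0.652, -0.001, -0.0]
ft_force: [-0.7, 4.0, -0.8]
grip_width: 0.0002
```

```bash
python3 grip.py
```

```text
t 15.4667 jig [0.0946 0.0034 0.177 ] yaw err 180.28 F [-0.72  4.04 -0.81] w 0.000226293499540593
top 0
bar end 105 [-0.007 -0.005  0.096] [0.05  0.012 0.125]
scene 0
bar end 89 [-0.007 -0.007  0.082] [0.05  0.013 0.125]
```

arm_command:
  translation:
    - [0.1,0,0]
    - [0.2,0,0]
    - [0.3,0,0]
    - [0.3,0,0]
  turn: [0,0,0,0]
  hand: [1,1,1,1]

```text
clock: 15.9
eef_pos: [0.4834, 0.1115, 0.1771]
tool_rot: [0.759, -0.651, -0.003, -0.002]
ft_force: [-0.9, 9.7, -1.1]
grip_width: -0.0002
```

arm_command:
  translation:
    - [0.1,0,0]
    - [0.3,0,0]
    - [0.3,0,0]
  turn: [0,0,0]
  hand: [1,1,1]

```text
clock: 16.15
eef_pos: [0.4834, 0.1112, 0.1772]
tool_rot: [0.76, -0.65, -0.005, -0.004]
ft_force: [-3.0, 18.1, -0.7]
grip_width: 0.0004
```

arm_command:
  translation:
    - [-1,0,0]
    - [-3,0,0]
    - [-6,0,0]
    - [-9,0,-2]
    - [-10,0,-6]
  turn: [0,0,0,0,0]
  hand: [1,1,1,1,1]

```text
clock: 16.57
eef_pos: [0.466, 0.2055, 0.2329]
tool_rot: [0.759, -0.651, -0.002, 0.005]
ft_force: [0.3, 1.2, 0.1]
grip_width: 0.0002
```

arm_command:
  translation:
    - [0,0,-3]
    - [0,0,-4]
    - [0,0,-4]
  turn: [0,0,0]
  hand: [1,1,1]

```text
clock: 16.82
eef_pos: [0.4711, 0.205, 0.2805]
tool_rot: [0.758, -0.652, 0.002, -0.003]
ft_force: [0.5, 0.2, -0.6]
grip_width: 0.0001
```

```bash
python3 grip.py; python3 look.py e
python3 - <<'E'
from h import *
info=camera_info("wrist");im,dp=camera("wrist");cv2.imwrite("pics/w_e.png",im[...,::-1]);J=w2j(wcloud(dp,info));hsv=cv2.cvtColor(im,cv2.COLOR_RGB2HSV)
red=(dp>0)&((hsv[...,0]<6)|(hsv[...,0]>172))&(hsv[...,1]>170)&(abs(J[...,1])<.04)&(J[...,2]>.08)&(J[...,0]<.2)
q=J[red];print("wrist red",len(q),q.min(0) if len(q) else 0,q.max(0) if len(q) else 0)
a=cv2.imread("pics/top_e.png")[150:270,230:390];b=cv2.imread("pics/scene_e.png")[180:260,290:397]
cv2.imwrite("pics/e.png",np.hstack([cv2.resize(x,(400,300),interpolation=2) for x in(a,b)]))
E
```

```text
t 16.8167 jig [0.1886 0.001  0.2805] yaw err 180.27 F [ 0.49  0.25 -0.61] w 5.3067335573232415e-05
top red 75 [ 0.06  -0.004  0.133] [0.082 0.015 0.202]
bar end 105 [-0.007 -0.006  0.094] [0.05  0.012 0.125]
scene red 44 [ 0.066 -0.009  0.13 ] [0.088 0.008 0.2  ]
bar end 86 [-0.006 -0.006  0.088] [0.049 0.011 0.124]
t 16.9167 jig [0.1877 0.003  0.2764] yaw err 180.32 F [-0.43 -0.32 -0.42] w -0.0003484913187264776
top white 629 [[-0.0439, -0.0426, 0.0282], [0.0752, 0.0467, 0.0424]]
knob 32 [[-0.0148, -0.0033, 0.0546], [0.0122, 0.0161, 0.0755]]
scene white 286 [[-0.0437, -0.044, 0.0285], [0.047, 0.0277, 0.0443]]
knob 46 [[-0.0076, -0.0145, 0.0548], [0.0173, 0.0102, 0.078]]
wrist red 403 [ 0.06254375 -0.00735304  0.18832007] [0.08198886 0.01216206 0.1981351 ]
```

View pics/e.png

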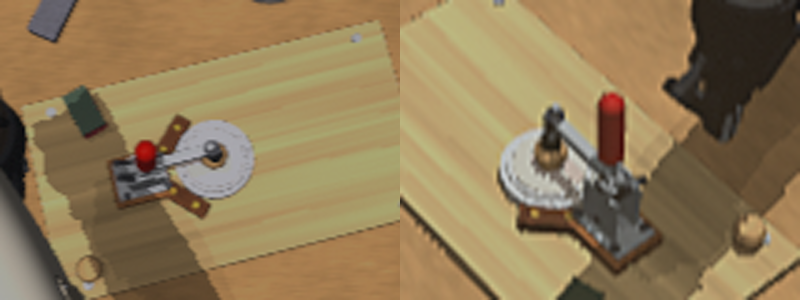

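The crops show the bar level over the knob at (213,152) and the red grip upright at (146,155). The grip tip is at z=.198, which is the shut mark, and it stays there with the robot clear. The stud top is 7 mm above its empty height, as expected with a 46 mm knob top. I hand in.

```bash
python3 -c "
from h import *
print(job_done());st()"
```

```text
the job is handed in; nothing more can be done
None
the job is handed in; nothing more can be done
```

The lid is home in the V and the toggle clamp is shut on its knob. I handed the job in at about 17 s of the 72 s allowed; no verdict was reported.

**What I did**
- The clamp was half open, with its handle about 50° from upright. I pushed it to its open stop, with 14–19 N at the stop.
- I slid the small lid into the V with two spread fingers until both rails resisted, at about 8.5 N along the jig axis.
- I pushed the grip shut. The force fell to about zero as it went over centre, then rose to 18 N at the stop. I then backed off.

**Last checks, with the robot clear**
- **Clamp:** the grip tip stays at its shut height of 198 mm.
- **Knob:** the stud top is at about 124.5 mm, 7 mm above its empty-shut height. That fits a knob pressed fully down, with its top 46 mm above the lid's underside.
- **Lid:** it measures about 1–2 mm from the nest in my jig frame, which itself is only good to 2–3 mm. The pictures show it against both rails.
- **Bystanders:** the sponge and spare knob on the board looked unmoved in the last pictures. I did not measure any of the bystanders.
- **Not measured:** I could not measure the clamp's pressing force directly.
- **One disagreement:** the grip's measured angle came out near 4° rather than 5° past upright. That is within the uncertainty of the pivot position.

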